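Set out the cell passage and counting station

TASK

Set the bench out for passaging and counting cells: lay the blue-capped flask in the blue cradle and the red-capped flask in the red cradle, each with its neck out over the cradle's notch; stand the media bottle in the square white stand, lay the orange-capped tube in the long orange cradle, and put the tally counter in the round green nest with its finger ring out over the gap. Set each thing down without dropping it, and leave all five sitting flat in their holders.

Things in the scene. Friction and masses are not known exactly. Their poses are not given: they have to be found in the camera images.
- flask_blue_mid (a point): Centre of the body of the blue-capped culture flask lying flat, clear with pink medium: body 70 (x) by 52 (y) by 24 (z) mm; neck and cap stick out a further 24 mm along +x. The point is 12 mm above the underside, z up. Light (45 g) and stiff; grasp it across the 52 mm width.
- cradle_blue_notch (a point): Neck notch (36 mm wide, middle of the +x side) of the fixed flask cradle: grey plate 98 (x) by 80 (y) mm with blue lip, pocket 86 by 68 mm, lip 8 mm above the seat, open for fingers over 56 mm in mid long sides. Point at seat height (5 mm above the bench); seat centre is 45.5 mm from it along -x. The flask's body centre belongs there, +x axes agreeing.
- flask_red_mid (a point): Centre of the body of the red-capped culture flask lying flat, clear and empty: body 70 (x) by 52 (y) by 24 (z) mm; neck and cap stick out a further 24 mm along +x. The point is 12 mm above the underside, z up. Light (45 g) and stiff; grasp it across the 52 mm width.
- cradle_red_notch (a point): Neck notch (36 mm wide, middle of the +x side) of the fixed flask cradle: grey plate 98 (x) by 80 (y) mm with red lip, pocket 86 by 68 mm, lip 8 mm above the seat, open for fingers over 56 mm in mid long sides. Point at seat height (5 mm above the bench); seat centre is 45.5 mm from it along -x. The flask's body centre belongs there, +x axes agreeing.
- media_bottle_mid (a point): Centre of the upright square media bottle, clear with pink medium and white cap: body 54 x 54 mm, flat sides along its x and y, straight up to 85 mm; 120 mm tall; cap 34 mm wide, the top 20 mm. The point is 60 mm above the underside, z up. 190 g.
- bottle_stand_seat (a point): Centre of the seat (5 mm above the bench) of the fixed square white bottle stand: 80 x 80 mm, pocket 70 x 70 mm, sides along x and y; walls 5 mm thick, 28 mm above the seat at the corners, 12 mm in mid side. The bottle stands in it with its sides parallel to the walls, any of four ways.
- tube_50ml_mid (a point): Middle of the large clear screw-cap tube with orange cap lying on its side (it does not roll): 116 mm long along y, cap on the +y side; 28 mm thick, 35 mm at the cap. The point is 17 mm above what it lies on. 16 g; grasp the body across x at mid-length.
- tube_trough_seat (a point): Centre of the seat (5 mm above the bench) of the fixed long orange tube cradle: plate 66 (x) by 146 (y) mm; near each end a pair of cheeks up to 17 mm above the seat, 50 mm apart and flaring outward, and an end stop 9 mm high; stops 136 mm apart. Open for fingers over 70 mm in the middle. The tube lies along y, cap at either end.
- tally_mid (a point): Centre of the drum of the round steel tally counter standing on its base, lever on top, small finger ring on its -y side: drum 45 mm in diameter, 33 mm tall with lever; ring reaches 36 mm from the axis. The point is 15.5 mm above the underside, z up. 75 g; grasp the drum across x.
- counter_nest_gap (a point): Middle of the wide gap (for the finger ring, on the -y side) in the lip of the fixed round green nest: 74 mm disc, lip of inside radius 31 mm, 8 mm above the seat. Point at seat height (5 mm above the bench); the seat's centre is 34 mm from it along +y. The counter's drum belongs there, -y axes agreeing.
Mind the look-alikes: they are no part of the job. What is shaped like the part that bears flask_red_mid but turquoise is not meant.

How it is judged:
By the outcome, as a careful person would: the job done as asked, in the order asked, and still so for the second after the job is handed in, with the robot touching nothing.
It also fails if it takes over 120 s, if anything falls off the work surface, if the arm or the gripper's body presses on something with over 40 N, if the wrist force passes 120 N, or if a joint passes its speed limit or range.

ROBOT

A 6-joint arm with a two-finger parallel gripper is mounted at the origin on a cart in front of the work surface, level with it; the furniture and walls round the work are solid. World frame = base frame: x ahead of the robot, y to its left, z up, the work surface at z = 0. Lengths are in mm, angles in rad, forces in N, time in s.
With the tool pointing down it reaches from about 325 to 775 mm from the base axis. Payload 5.5 kg.
Tool frame: the origin (TCP) lies midway between the tips of the shut fingers; the grasp point (between the pads) lies 19 mm behind it; z points along the fingers, y is the line along which they close (so a half turn about z gives the same grasp; the last joint's range is limited). The gripper opens to 88 mm and grips with 3 to 60 N. Pads are 20 mm wide; open, the fingers measure 115 mm over their backs; the gripper's body (75 mm by 178 mm) begins 61 mm behind the grasp point.
Start: joints at [1.169, 0.091, 1.231, -0, 1.82, -0.057], TCP at [202.81, 564.699, 222.631] pointing down, gripper open.
Joint ranges: [-2.87, 2.87], [-0.86, 2.18], [0.17, 2.46], [-1.51, 4.65], [0.06, 2.69], [-2.65, 2.65]. Speed limits (rad/s): [2.57, 2.57, 3.01, 3.14, 3.14, 3.14].

INTERFACE

Orientations are given as a rotation vector (axis times angle).
In Python, from bench import arm gives the robot as it stands.
- The arm moves only by the tool arm_command, never from a script. Its argument "motion" is a list of rows, each a list of 7 numbers: the shift along the tool's x, y, z each as a share of 200 mm, from -1 to 1, then the turn, a rotation vector about the tool's x, y, z each as a share of 90 degrees, from -1 to 1, then the closure, from 0 (fully open) to 1 (shut). A call has 1 to 10 rows; each row is the pose to reach, as a shift and turn from the pose commanded when the call began, along the tool's axes at that moment; what a row does not reach only later rows make up. A row lasts 1/10 s, in which the tool goes at most 50 mm and 8.59 degrees, less where a joint would pass 70% of its speed; a pose out of reach is approached as far as the arm can. A call with a number of a shift or a turn outside -1 to 1 is refused whole. A call with a gripper value outside its range is refused whole. The fingers move at their own pace and stop on an object; the grip force is fixed at half the most. Time passes only in rows, so rows that repeat a pose let the fingers close. It gives the time, the measured TCP pose, the force, the opening and the grip force at its end, in the units of the state.
- arm.read_state(): the state, without advancing time (a new reading comes with each control period).
- arm.get_image(name): name is "scene" or "top" or "wrist"; returns (picture, depth): 420x560x3 uint8, blue, green, red; 420x560 float32, mm along the optical axis (not along the pixel's ray), 0 where there is no reading.
- arm.camera_params(name): a dict with "vertical_fov" (degrees; the focal length in pixels is half the picture's height over the tangent of half this angle, whatever the lens; pixels are square), "cx", "cy" (the principal point, pixels), "R" (3x3) and "t" (3): a world point X has camera coordinates R X + t. Camera axes: x right, y down, z forward; pixel columns grow to the right and rows downward; lengths in mm; the calibration is good to about 2 mm. A picture is of the moment at which its call begins: read the wrist's pose just before it. camera_params takes no time and is no camera call; for the wrist camera it gives the pose at the moment of the call.
- arm.finish_job(): hands the job in; it is judged then, once.
The state is a dict: "clock": time; "joint_pos": joint angles; "qvel": joint speeds; "joint_efforts": joint torques, N m; "ee_pos": TCP position; "tcp_rot": TCP orientation; "contact_force": force on the tool from outside, world axes, zero at the start; "torque": the same for the moment, N m; "gripper_width": finger opening in mm; "gripper_force": force on a finger pad.
Only numpy, scipy, OpenCV 4.12 (cv2) and the standard library are available. Lean on these libraries where they do the work, as an engineer would, in place of code of your own. Each camera call takes 0.05 s, during which the arm holds its last target. There are 200 camera calls.

## Working session

There is one attempt and no reset: what is moved stays moved. The work goes in short steps, Python scripts to look and compute and a tool call to move; the robot and the scene stay as the last step left them, time stands still between calls to the robot, and variables do not carry over. Pictures are saved under pics/ and viewed, at most 14 in all, crops included, and the job is handed in when it is done.

Besides the shell and the picture viewer there is one more tool, called after "Emit:" in YAML: its name, and indented under it one key for each argument. arm_command: Moves the arm, as the interface text tells. Shift numbers are shares of 200 mm and turn numbers shares of 90 degrees, none past 1 either way. Its arguments: {"type":"object","properties":{"motion":{"type":"array","items":{"type":"array","items":{"type":"number"}}}},"required":["motion"]}

```bash
ls; mkdir -p pics
python3 - <<'E'
from bench import arm
import cv2,numpy as np
s=arm.read_state();print(s['clock'],s['ee_pos'],s['tcp_rot'],s['gripper_width'])
for n in ['scene','top','wrist']:
    p=arm.camera_params(n);print(n,p)
    im,d=arm.get_image(n);cv2.imwrite(f'pics/{n}0.png',im);np.save(f'pics/{n}0.npy',d);print(d.min(),d.max())
E
```

```text
pics
0.0 [202.71435211 564.41925007 221.49686514] [-5.38927152e-01 -3.09460266e+00  2.98017715e-03] 87.73576448733421
scene {'vertical_fov': 50.08181991666897, 'cx': 279.01630846352873, 'cy': 214.97763906724438, 'R': array([[ 0.76106183, -0.64861913, -0.00883834],
       [-0.42396614, -0.48705907, -0.7635615 ],
       [ 0.49095581,  0.58486467, -0.64567462]]), 't': array([-324.88007583,  334.43451121, 1039.95694742])}
0.0 2847.8018
top {'vertical_fov': 55.79341274720525, 'cx': 281.12401977918165, 'cy': 207.19060445988669, 'R': array([[ 1.66939663e-02, -9.99854855e-01,  3.40291690e-03],
       [-9.80828272e-01, -1.70369880e-02, -1.94127899e-01],
       [ 1.94157698e-01, -9.69125074e-05, -9.80970325e-01]]), 't': array([ 119.10203988,  572.40037939, 1316.30888436])}
0.0 2277.051
wrist {'vertical_fov': 58.85378940234637, 'cx': 281.5725318655416, 'cy': 206.0405341109703, 'R': array([[ 0.33814771,  0.94109134, -0.00179591],
       [ 0.89725617, -0.32182028,  0.30226325],
       [ 0.28387936, -0.10382102, -0.9532228 ]]), 't': array([-599.44391901,  -36.44566778,  393.16966197])}
0.0 1293.6133
```

View pics/top0.png

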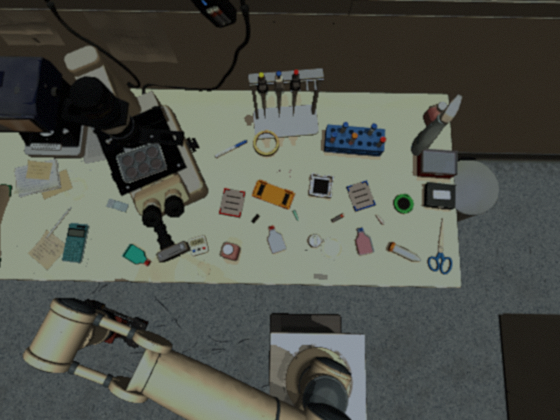

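View pics/scene0.png

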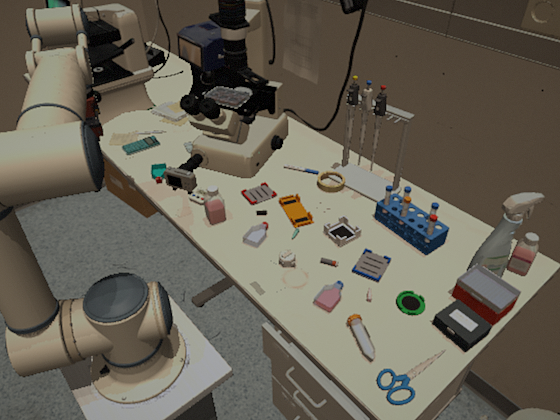

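The top view shows the blue cradle (361,195), red cradle (232,203), trough (273,194), stand (321,186) and nest (403,204). It also shows the pink blue-capped flask (364,242), clear flask (277,238), bottle (230,251), tally (316,241) and tube (404,252). The turquoise decoy is at (137,255).

```bash
cat > h.py <<'E'
from bench import arm
import cv2,numpy as np
from scipy.spatial.transform import Rotation as Rot
def cam(n):
    p=arm.camera_params(n); f=210/np.tan(np.radians(p['vertical_fov']/2))
    return np.array([[f,0,p['cx']],[0,f,p['cy']],[0,0,1]]),np.array(p['R']),np.array(p['t'])
def ray(c,px,z):
    K,R,t=c; C=-R.T@t; d=(R.T@np.linalg.inv(K)@np.c_[np.atleast_2d(px),np.ones(len(np.atleast_2d(px)))].T).T
    return C+d*((z-C[2])/d[:,2])[:,None]
def go(pos,yaw,s=None):
    """shift/turn shares from the present pose to TCP pos, tool down with tool-y at yaw deg (mod 180)"""
    s=s or arm.read_state(); R=Rot.from_rotvec(s['tcp_rot']); 
    y=R.as_matrix()[:,1]; cur=np.degrees(np.arctan2(y[1],y[0]))
    dl=(yaw-cur+90)%180-90
    T=np.array([np.cos(np.radians(cur+dl)),np.sin(np.radians(cur+dl)),0]); Z=np.array([0,0,-1.])
    Rt=Rot.from_matrix(np.c_[np.cross(T,Z),T,Z])
    print('cur pos',np.round(s['ee_pos'],1),'yaw',round(cur,1),'dyaw',round(dl,1),'j6',round(s['joint_pos'][5],2),'t',round(s['clock'],2))
    print('shift',np.round(R.inv().apply(np.array(pos)-s['ee_pos'])/200,3),'turn',np.round((R.inv()*Rt).as_rotvec()/(np.pi/2),3))
E
python3 - <<'E'
from h import *
c=cam('top')
for n,p in dict(cb=(361,195),cr=(232,203),tr=(273,194),st=(321,186),nest=(403,204),fb=(364,242),fr=(277,238),bot=(230,251),tal=(316,241),tube=(404,252)).items():
    q=ray(c,p,10)[0];print(n,q.round(),np.hypot(*q[:2]).round())
s=arm.read_state();R=Rot.from_rotvec(s['tcp_rot']).as_matrix();print(R.round(3))
K,Rw,t=cam('wrist');print('camera in tool',R.T@(-Rw.T@t-s['ee_pos']),(R.T@Rw.T).round(3),K)
print(-Rw.T@t)
E
```

```text
cb [ 629. -158.   10.] 649.0
cr [592. 305.  10.] 666.0
tr [627. 159.  10.] 647.0
st [660. -14.  10.] 660.0
nest [ 599. -308.   10.] 673.0
fb [ 460. -165.   10.] 488.0
fr [468. 142.  10.] 489.0
bot [420. 305.  10.] 519.0
tal [460.   4.  10.] 460.0
tube [ 427. -304.   10.] 524.0
[[-0.941  0.338 -0.001]
 [ 0.338  0.941 -0.001]
 [ 0.    -0.002 -1.   ]]
camera in tool [ 8.39939386e+01  1.47886026e-01 -1.63074372e+02] [[-0.    -0.953 -0.302]
 [ 1.    -0.    -0.   ]
 [ 0.    -0.302  0.953]] [[372.2812559    0.         281.57253187]
 [  0.         372.2812559  206.04053411]
 [  0.           0.           1.        ]]
[123.78959199 593.22388321 384.85668418]
```

Run:
```python
from h import *
K,R,t=cam('top');d=np.load('pics/top0.npy');v,u=np.mgrid[:420,:560]
P=(np.stack([(u-K[0,2])/K[0,0]*d,(v-K[1,2])/K[1,1]*d,d],-1)-t)@R
for r,c in [(250,172),(230,160),(215,150),(205,175),(240,167),(251,230)]: print(r,c,P[r,c].round())
b=(P[...,2]>60)&(d>0)&(P[...,0]>300)&(P[...,1]<480)&(P[...,1]>-500)&(P[...,0]<800)
for y in range(-500,480,60):
    m=b&(P[...,1]>=y)&(P[...,1]<y+60)
    if m.sum():print(y,m.sum(),P[m].max(0).round(),P[m].min(0).round())
go((330,330,330),90)
```

```text
250 172 [414. 488.  83.]
230 160 [482. 538.  67.]
215 150 [489. 491. 322.]
205 175 [518. 423. 324.]
240 167 [448. 510.  72.]
251 230 [411. 291. 119.]
-500 320 [ 784. -440.   79.] [ 696. -489.   60.]
-440 443 [ 799. -380.  132.] [ 694. -440.   60.]
-380 208 [ 800. -347.  130.] [ 702. -380.   60.]
-260 81 [ 800. -200.  131.] [ 778. -233.   60.]
-200 54 [ 800. -140.   67.] [ 780. -198.   60.]
-140 55 [799. -80.  68.] [ 784. -137.   60.]
-80 26 [798. -26.  67.] [789. -76.  60.]
220 52 [438. 280.  94.] [388. 268.  60.]
280 212 [444. 327. 129.] [388. 281.  61.]
340 26 [651. 400.  95.] [617. 394.  60.]
400 1881 [800. 460. 333.] [409. 400.  60.]
460 764 [800. 480. 334.] [395. 460.  61.]
cur pos [202.7 564.5 221.8] yaw 70.2 dyaw 19.8 j6 -0.06 t 0.15
shift [-0.995 -0.889 -0.54 ] turn [-0.001 -0.    -0.219]
```

View pics/wrist0.png

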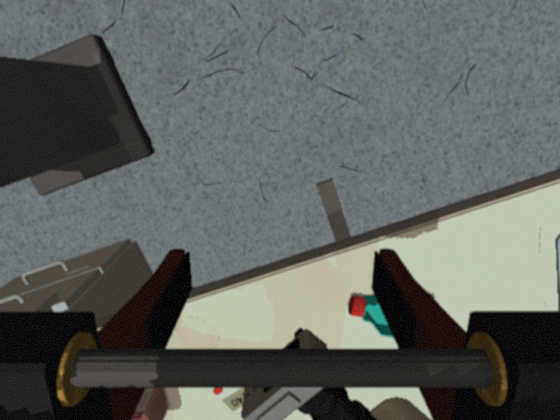

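The wrist view is mostly floor. The gripper hides everything below about row 300, so I need to look with targets in the upper part.

Emit:
arm_command:
  motion:
    - [-0.995,-0.889,-0.54,0,0,-0.219,0]
    - [-0.995,-0.889,-0.54,0,0,-0.219,0]
    - [-0.995,-0.889,-0.54,0,0,-0.219,0]
    - [-0.995,-0.889,-0.54,0,0,-0.219,0]
    - [-0.995,-0.889,-0.54,0,0,-0.219,0]
    - [-0.995,-0.889,-0.54,0,0,-0.219,0]
    - [-0.995,-0.889,-0.54,0,0,-0.219,0]
    - [-0.995,-0.889,-0.54,0,0,-0.219,0]

```text
clock: 0.95
ee_pos: [330.3, 329.9, 330.7]
tcp_rot: [0.004, 3.141, 0.001]
contact_force: [-0.0, -0.8, 0.4]
gripper_width: 87.5
gripper_force: 0.0
```

```bash
python3 -c "
from h import *
go((530,200,300),90)"
```

```text
cur pos [330.3 329.9 330.7] yaw 89.9 dyaw 0.1 j6 -0.86 t 0.95
shift [-1.    -0.647  0.153] turn [ 0.001  0.    -0.002]
```

Emit:
arm_command:
  motion:
    - [-0.995,-0.65,0.15,0,0,0,0]
    - [-0.995,-0.65,0.15,0,0,0,0]
    - [-0.995,-0.65,0.15,0,0,0,0]
    - [-0.995,-0.65,0.15,0,0,0,0]
    - [-0.995,-0.65,0.15,0,0,0,0]
    - [-0.995,-0.65,0.15,0,0,0,0]
    - [-0.995,-0.65,0.15,0,0,0,0]

```text
clock: 1.65
ee_pos: [528.7, 200.9, 298.4]
tcp_rot: [-0.001, -3.138, 0.001]
contact_force: [-0.4, -0.0, -1.1]
gripper_width: 87.9
gripper_force: 0.0
```

```bash
python3 -c "
from h import *
go((530,-170,300),90)
c=cam('wrist');im,d=arm.get_image('wrist');cv2.imwrite('pics/wA.png',im);np.savez('pics/wA.npz',K=c[0],R=c[1],t=c[2],d=d)"
```

```text
cur pos [528.7 200.9 298.4] yaw 90.0 dyaw 0.0 j6 -1.27 t 1.65
shift [-0.007 -1.854 -0.007] turn [-0.    -0.003 -0.   ]
```

Emit:
arm_command:
  motion:
    - [0,-1,0,0,0,0,0]
    - [0,-1,0,0,0,0,0]
    - [0,-1,0,0,0,0,0]
    - [0,-1,0,0,0,0,0]
    - [0,-1,0,0,0,0,0]

```text
clock: 2.2
ee_pos: [528.0, -3.2, 301.3]
tcp_rot: [0.008, 3.14, -0.003]
contact_force: [-0.5, 1.3, 0.4]
gripper_width: 87.9
gripper_force: 0.0
```

Emit:
arm_command:
  motion:
    - [0,-0.85,0,0,0,0,0]
    - [0,-0.85,0,0,0,0,0]
    - [0,-0.85,0,0,0,0,0]
    - [0,-0.85,0,0,0,0,0]
    - [0,-0.85,0,0,0,0,0]

```text
clock: 2.7
ee_pos: [528.6, -170.2, 300.5]
tcp_rot: [-0.003, -3.142, -0.0]
contact_force: [-0.6, 0.3, 0.6]
gripper_width: 88.1
gripper_force: 0.0
```

```bash
python3 -c "
from h import *
go((530,-170,300),90)
c=cam('wrist');im,d=arm.get_image('wrist');cv2.imwrite('pics/wB.png',im);np.savez('pics/wB.npz',K=c[0],R=c[1],t=c[2],d=d)"
```

```text
cur pos [ 528.6 -170.2  300.5] yaw 89.9 dyaw 0.1 j6 -1.94 t 2.7
shift [-0.007  0.001  0.003] turn [ 0.    -0.    -0.001]
```

View pics/wA.png

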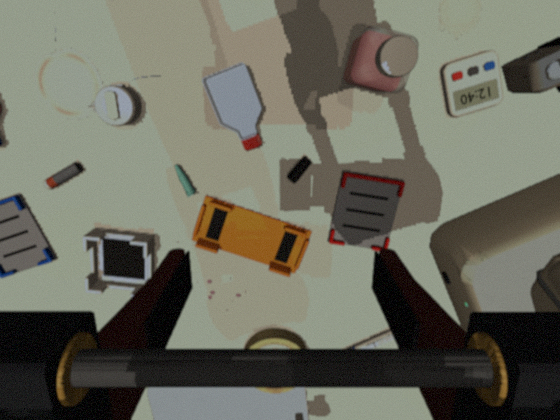

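View pics/wB.png

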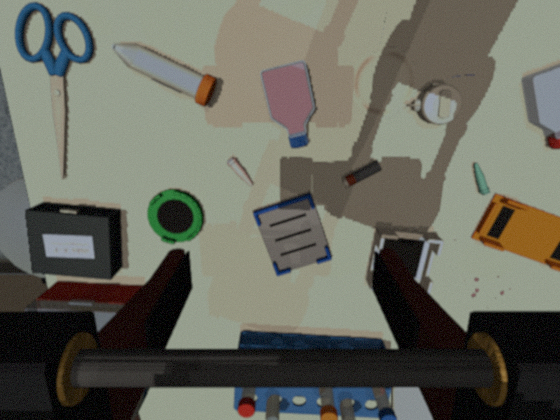

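View A shows the red flask at (238,105) with its cap down, the bottle at (385,60), the red cradle at (367,210), the trough at (252,235) and the stand at (122,260). View B shows the blue flask at (290,100), the tube at (165,73), the tally at (438,103), the nest at (175,216) and the blue cradle at (292,233). I'll zoom in to get the notch and gap directions.

Run:
```python
import cv2,numpy as np
A=cv2.imread('pics/wA.png');B=cv2.imread('pics/wB.png')
L=[(A,238,105),(A,385,60),(A,367,210),(A,252,235),(A,122,260),(B,290,103),(B,165,73),(B,430,103),(B,175,216),(B,292,233),(A,115,105),(A,380,60)]
cs=[]
for im,x,y in L:
    x0=int(np.clip(x-60,0,440));y0=int(np.clip(y-60,0,300));c=cv2.resize(im[y0:y0+120,x0:x0+120],(198,198),interpolation=cv2.INTER_CUBIC)
    cv2.putText(c,f'{x0},{y0}',(2,12),0,.4,(0,0,255));cs.append(cv2.copyMakeBorder(c,1,1,1,1,0))
o=np.vstack([np.hstack(cs[i:i+4]) for i in (0,4,8)]);o=cv2.convertScaleAbs(o,alpha=1.3);cv2.imwrite('pics/zoom.png',o)
```

```text
(no output)
```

View pics/zoom.png

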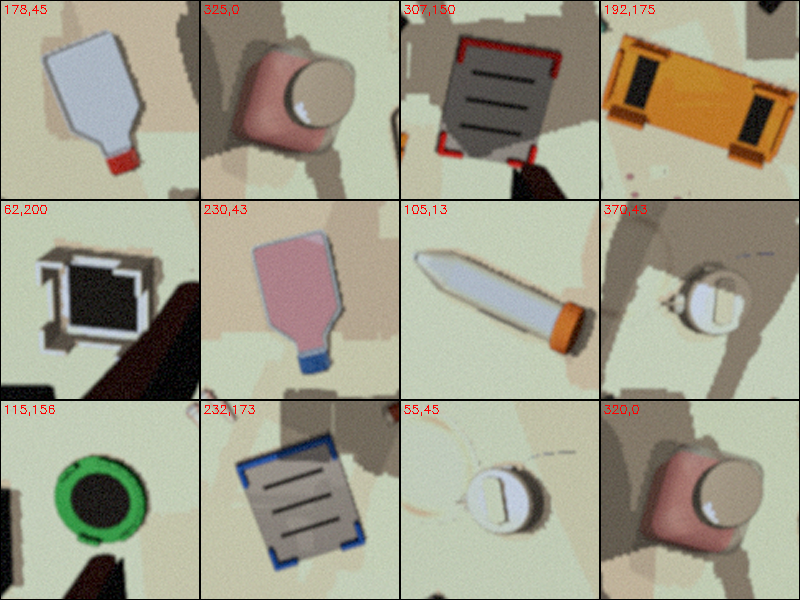

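The notches of both flask cradles face image-down, roughly world +x. The tally's finger ring points image-left. The nest's gap is still unclear and probably faces image-down. Next I'll measure with depth.

```bash
cat >> h.py <<'E'
def cloud(n,f=None):
    """world point per pixel from a saved view"""
    z=np.load(f'pics/{n}.npz');K,R,t,d=z['K'],z['R'],z['t'],z['d'];v,u=np.mgrid[:420,:560]
    P=(np.stack([(u-K[0,2])/K[0,0]*d,(v-K[1,2])/K[1,1]*d,d],-1)-t)@R; P[d==0]=np.nan
    return P,cv2.imread(f'pics/{n}.png')
def rect(P,m):
    r=cv2.minAreaRect(P[m][:,:2].astype(np.float32)); b=cv2.boxPoints(r)
    e=b[1]-b[0];f=b[2]-b[1]
    if np.hypot(*e)<np.hypot(*f): e=f
    return np.array(r[0]),sorted(r[1]),np.degrees(np.arctan2(e[1],e[0]))  # centre, (short,long), angle of long axis
E
python3 - <<'E'
from h import *
np.set_printoptions(precision=1,suppress=True)
L=dict(fr=('wA',203,60,265,155),bot=('wA',345,20,420,95),cr=('wA',325,165,408,252),tr=('wA',188,192,312,277),st=('wA',78,222,165,300),
fb=('wB',255,58,320,150),tube=('wB',108,38,220,108),tal=('wB',402,75,465,130),nest=('wB',140,180,210,250),cb=('wB',245,190,335,277))
for n,(v,x0,y0,x1,y1) in L.items():
    P,im=cloud(v);m=np.zeros(P.shape[:2],bool);m[y0:y1,x0:x1]=1
    z=P[...,2];zz=z[m];print(n,'bench',np.nanpercentile(zz,5),'hist',np.histogram(zz,[-9,-3,1,3,6,9,12,15,18,22,26,30,35,40,60,83,90,115,125])[0])
    for lo in ([3,10] if n not in('bot','st') else [4,20,75]):
        k=m&(z>lo); 
        if lo==75:k&=z<95
        k=cv2.morphologyEx(k.astype(np.uint8),cv2.MORPH_OPEN,np.ones((3,3)))>0
        if k.sum()>20: print('   >',lo,k.sum(),*rect(P,k), P[k][:,2].max())
E
```

```text
fr bench 0.0600831080955616 hist [   0 1167 1472   39    9   18   20   49  148 2928   22    0    0    0
    0    0    0    0]
   > 3 3196 [468.4 148.4] [56.3418083190918, 95.93778228759766] 20.282679 27.29947254116324
   > 10 3172 [468.6 150.7] [52.2734260559082, 94.05965423583984] 20.461744 27.29947254116324
bot bench 0.2925181534982113 hist [   0  718  933   45   14   15   15   19   25   29   33   46   46  198
  621  435 1106 1302]
   > 4 3910 [418.1 300.2] [53.16677474975586, 54.661094665527344] -14.1685705 123.81941040713485
   > 20 3821 [418.1 300.2] [53.16677474975586, 54.661094665527344] -14.1685705 123.81941040713485
   > 75 1322 [418.3 300.2] [52.91064453125, 54.00272750854492] -13.9262705 94.99380359104106
cr bench 0.15964646945729785 hist [   0 1205 1400 1750 2210  101  454   33    0    0    0    0    0    0
    0    0    0    0]
   > 3 4532 [583.4 293.3] [112.59223937988281, 118.35123443603516] -8.898152 302.9972967366246
   > 10 595 [582.8 292.7] [111.59561920166016, 117.08657836914062] -9.055571 302.9972967366246
tr bench 0.007795373209175655 hist [   0 2337 2580 2210 2
[... 1461 characters left out ...]
838111877441406, 46.50031280517578] -44.621838 37.898044091044355
nest bench 0.0333565634392537 hist [   0 1183 1246  809 1220   77  325   16    0    0    0    0    0    0
    0    0    0    0]
   > 3 2419 [ 603.3 -309. ] [72.38842010498047, 73.10539245605469] 73.3268 16.520035954603706
   > 10 396 [ 602.6 -303.1] [60.23040771484375, 69.35128784179688] 11.339699 16.520035954603706
cb bench 0.028408306021291695 hist [   0 1719 1833 1708 1971  108  426   37    0    0    0    0    0    0
    0    0    0    0]
   > 3 4196 [ 630.  -156.1] [80.1010971069336, 98.73062133789062] 18.515331 15.942706083618972
   > 10 524 [ 629.9 -155.9] [77.56436157226562, 96.77693939208984] 18.6632 15.942706083618972
```

Run:
```python
from h import *
np.set_printoptions(precision=1,suppress=True)
L=dict(cr=('wA',325,165,408,252),tr=('wA',188,192,312,277),st=('wA',78,222,165,300))
for n,(v,x0,y0,x1,y1) in L.items():
    P,im=cloud(v);m=np.zeros(P.shape[:2],bool);m[y0:y1,x0:x1]=1
    z=P[...,2]
    for lo in (3.2,10):
        k=m&(z>lo)&(z<40);k=cv2.morphologyEx(k.astype(np.uint8),cv2.MORPH_OPEN,np.ones((3,3)))
        nl,lab,stt,_=cv2.connectedComponentsWithStats(k)
        if lo<5:k=lab==1+np.argmax(stt[1:,4])
        k=k>0
        print(n,lo,k.sum(),*rect(P,k),P[k].min(0),P[k].max(0))
P,im=cloud('wB');m=np.zeros(P.shape[:2],bool);m[180:250,140:210]=1
c=np.array([603.3,-309]);k=m&(P[...,2]>9.5)&(P[...,2]<20);q=P[k][:,:2]-c
a=np.degrees(np.arctan2(q[:,1],q[:,0]));print('nest lip',np.c_[np.arange(-180,180,15),np.histogram(a,np.arange(-180,181,15))[0]].T)
r=np.hypot(*q.T);print(np.percentile(r,[5,50,95]))
k=m&(P[...,2]>3.2)&(P[...,2]<20);print(cv2.minEnclosingCircle(P[k][:,:2].astype(np.float32)))
# tally
m[:]=0;m[75:130,402:465]=1;k=m&(P[...,2]>20);print('tally drum',cv2.minEnclosingCircle(P[k][:,:2].astype(np.float32)))
tc=np.array(cv2.minEnclosingCircle(P[k][:,:2].astype(np.float32))[0])
k=m&(P[...,2]>5);q=P[k][:,:2]-tc;r=np.hypot(*q.T);s=r>26;print('ring',s.sum(),r.max(),np.degrees(np.arctan2(*(q[s].mean(0)[::-1]))),np.median(P[k][s][:,2]))
# tube: axis by PCA of body and cap colour
m[:]=0;m[38:108,108:220]=1;hsv=cv2.cvtColor(im,cv2.COLOR_BGR2HSV)
k=m&(P[...,2]>6);cap=k&(hsv[...,1]>140)
print('cap',P[cap].mean(0),cap.sum());b=k&~cap
l=cv2.fitLine(P[b&(P[...,2]>12)][:,:2].astype(np.float32),cv2.DIST_L2,0,.01,.01).ravel();ang=np.degrees(np.arctan2(l[1],l[0]));print('tube axis',l,ang)
d=l[:2];s=(P[k][:,:2]-l[2:])@d;n=(P[k][:,:2]-l[2:])@[-d[1],d[0]];print('extent',s.min(),s.max(),np.percentile(n,[1,99]),'mid',l[2:]+d*(s.min()+s.max())/2)
```

```text
cr 3.2 4493 [596.  307.7] [80.11929321289062, 97.9903335571289] -8.939867 [542.4 261.    3.3] [647.1 353.5  16.2]
cr 10 553 [595.9 307.5] [77.94314575195312, 96.1520767211914] -9.230376 [543.3 262.5  10. ] [646.3 352.9  16.2]
tr 3.2 5422 [629.  160.2] [66.3528060913086, 146.9329071044922] 70.234764 [574.4  82.6   3.3] [683.5 238.5  24.4]
tr 10 890 [625.6 151.1] [66.15216064453125, 166.1241912841797] 69.54533 [567.2  83.6  10.1] [680.  235.5  24.4]
st 3.2 3906 [661.9 -10.8] [80.08358764648438, 81.44328308105469] -7.231481 [618.  -54.7   3.4] [703.   33.4  35.8]
st 10 1589 [661.9 -10.8] [80.08358764648438, 81.44328308105469] -7.231481 [618.  -54.7  10. ] [703.   33.4  35.8]
nest lip [[-180 -165 -150 -135 -120 -105  -90  -75  -60  -45  -30  -15    0   15
    30   45   60   75   90  105  120  135  150  165]
 [   0   11   26   21    0    0    0    0    0    8   30   24    0    8
    25   26   26   26   28   30   31   32   31   24]]
[31.7 34.  36. ]
((604.2230834960938, -311.22174072265625), 55.3179931640625)
tally drum ((462.84375, 5.874133110046387), 26.832977294921875)
ring 22 30.15125977136744 -126.67828494249193 19.406894182494405
cap [ 446.3 -254.3   30.1] 401
tube axis [   0.4    0.9  424.4 -303.6] 64.18299
extent -58.38112995155068 58.65577194291354 [-14.9  15.2] mid [ 424.4 -303.5]
```

Run:
```python
from h import *
np.set_printoptions(precision=1,suppress=True)
P,im=cloud('wB')
m=np.zeros(P.shape[:2],bool);m[180:250,140:210]=1
k=m&(P[...,2]>9.5)&(P[...,2]<20)&(np.hypot(P[...,0]-603.3,P[...,1]+309)<38);q=P[k][:,:2]-[603.3,-309]
a=np.sort(np.degrees(np.arctan2(q[:,1],q[:,0])));g=np.diff(np.r_[a,a[0]+360]);print('gaps',[(a[i],(a[i]+g[i])) for i in np.where(g>5)[0]])
x=q/1;A=np.c_[2*q,np.ones(len(q))];s=np.linalg.lstsq(A,(q**2).sum(1),rcond=None)[0];print('lip circle centre off',s[:2])
for n,x0,y0,x1,y1 in(('wB',395,70,470,135),('wA',80,75,150,135)):
    P,im=cloud(n);m[:]=0;m[y0:y1,x0:x1]=1;q=P[m&(P[...,2]>22)&(P[...,2]<60)][:,:2]
    c=np.median(q,0)
    for _ in range(20): 
        r=q-c;w=np.hypot(*r.T)<24;c=(q[w].min(0)+q[w].max(0))/2
    q3=P[m&(P[...,2]>5)];d=q3[:,:2]-c;r=np.hypot(*d.T);w=(r>27)&(r<42);print(n,'tally',c,'ring',w.sum(),np.degrees(np.arctan2(d[w,1],d[w,0])).round(),r[w].max(),np.median(q3[w,2]))
P,im=cloud('wA');z=P[...,2]
for x in range(480,720,20):
    k=(P[...,0]>x)&(P[...,0]<x+20)&(z>60)&(z<400)&(P[...,1]>340);k2=k&(z>85)
    print(x,k.sum(),np.nanmin(P[k][:,1]) if k.any() else '',np.nanmin(P[k2][:,1]) if k2.any() else '')
d=np.load('pics/top0.npy');K,R,t=cam('top');v,u=np.mgrid[:420,:560];T=(np.stack([(u-K[0,2])/K[0,0]*d,(v-K[1,2])/K[1,1]*d,d],-1)-t)@R
for x in range(480,720,20):
    k=(T[...,0]>x)&(T[...,0]<x+20)&(T[...,2]>60)&(T[...,2]<400)&(T[...,1]>340)&(d>0)
    if k.any(): j=np.argmin(np.where(k,T[...,1],9e9)); print('top',x,T.reshape(-1,3)[j])
go((454.8,-162,100),103.2)
```

```text
gaps [(np.float64(-122.61248533128183), np.float64(-33.75286076524996)), (np.float64(-3.68506286279492), np.float64(25.259399473812387)), (np.float64(176.14426787895744), np.float64(205.6456589203827))]
lip circle centre off [-0.   0.4]
wB tally [462.8   8.6] ring 14 [-88. -88. -88. -88. -88. -88. -88. -88. -86. -86. -86. -86. -86. -86.] 32.85649935050013 18.476219370272364
wA tally [463.4  12.3] ring 30 [-101.  -99.  -99.  -99.  -97.  -95.  -92.  -93.  -93.  -90.  -90.  -90.
  -90.  -91.  -90.  -88.  -88.  -88.  -88.  -88.  -88.  -86.  -86.  -84.
  -84.  -81.  -81.  -79.  -79.  -76.] 34.42510516030327 20.083693543732494
480 0  
500 0  
520 0  
540 0  
560 494 414.18787780317103 414.18787780317103
580 1690 415.17992569108503 415.17992569108503
600 2101 401.8748721936819 407.21093037480097
620 2005 396.5541898394791 398.58331057145756
640 1607 398.26955488785893 399.399141730665
660 1289 405.8370764989913 406.97946284240845
680 305 415.26707937991375 416.9514101058104
700 26 424.8972383746906 
top 480 [500.  407.6 302.5]
top 500 [513.8 402.1 305.4]
top 520 [521.8 404.8 308.2]
top 540 [558.5 413.2 219.2]
top 560 [564.9 410.6 218.9]
top 580 [581.7 415.9 213.8]
top 600 [616.5 399.2  68.6]
top 620 [628.9 394.3  61.7]
top 640 [641.7 397.3  67.7]
top 660 [662.8 406.2  81.7]
top 680 [691.5 413.6 329. ]
top 700 [718.8 411.7 320.7]
cur pos [ 528.8 -168.8  300.8] yaw 90.0 dyaw 13.2 j6 -1.94 t 2.75
shift [0.4 0.  1. ] turn [ 0.   0.  -0.1]
```

Emit:
arm_command:
  motion:
    - [0.37,0.034,1,0,0,-0.147,0]
    - [0.37,0.034,1,0,0,-0.147,0]
    - [0.37,0.034,1,0,0,-0.147,0]
    - [0.37,0.034,1,0,0,-0.147,0]
    - [0.37,0.034,1,0,0,-0.147,0]
    - [0.37,0.034,1,0,0,-0.147,0]
    - [0.37,0.034,1,0,0,-0.147,0]

```text
clock: 3.45
ee_pos: [456.8, -162.8, 104.1]
tcp_rot: [-0.363, 3.116, -0.004]
contact_force: [0.6, -0.2, 0.2]
gripper_width: 87.9
gripper_force: 0.0
```

```bash
python3 -c "
from h import *
go((454.8,-162,6),103.2)"
```

```text
cur pos [ 456.8 -162.8  104.1] yaw 103.3 dyaw -0.1 j6 -2.22 t 3.45
shift [0.011 0.008 0.49 ] turn [-0.002  0.003  0.001]
```

Emit:
arm_command:
  motion:
    - [0,0.005,0.3,0,0,0,0]
    - [0,0.005,0.473,0,0,0,0]
    - [0,0.005,0.473,0,0,0,0]
    - [0,0.005,0.473,0,0,0,0]
    - [0,0.005,0.473,0,0,0,0.6]
    - [0,0.005,0.473,0,0,0,0.6]
    - [0,0.005,0.473,0,0,0,0.6]
    - [0,0.005,0.473,0,0,0,0.6]
    - [0,0.005,0.473,0,0,0,0.6]
    - [0,0.005,0.473,0,0,0,0.6]

```text
clock: 4.45
ee_pos: [454.6, -162.4, 6.6]
tcp_rot: [-0.36, 3.12, -0.001]
contact_force: [0.2, 0.0, 2.7]
gripper_width: 51.5
gripper_force: 30.0
```

Emit:
arm_command:
  motion:
    - [0,0,-0.2,0,0,0,0.6]
    - [0,0,-0.3,0,0,0,0.6]
    - [-0.25,-0.05,-0.3,0,0,-0.02,0.6]
    - [-0.45,-0.09,-0.3,0,0,-0.04,0.6]
    - [-0.65,-0.13,-0.3,0,0,-0.059,0.6]
    - [-0.8,-0.16,-0.3,0,0,-0.059,0.6]
    - [-0.86,-0.171,-0.3,0,0,-0.059,0.6]
    - [-0.86,-0.171,-0.3,0,0,-0.059,0.6]
    - [-0.86,-0.171,-0.3,0,0,-0.059,0.6]

```text
clock: 5.35
ee_pos: [629.0, -156.2, 65.3]
tcp_rot: [0.505, -3.099, -0.001]
contact_force: [0.1, 0.1, -1.6]
gripper_width: 51.8
gripper_force: 30.0
```

```bash
python3 -c "
from h import *
go((630,-156,11.5),108.5)"
```

```text
cur pos [ 629.  -156.2   65.3] yaw 108.5 dyaw -0.0 j6 -2.19 t 5.35
shift [-0.005 -0.001  0.269] turn [ 0.001 -0.001  0.   ]
```

Emit:
arm_command:
  motion:
    - [-0.002,0,0.15,0,0,0,0.6]
    - [-0.002,0,0.24,0,0,0,0.6]
    - [-0.002,0,0.26,0,0,0,0.6]
    - [-0.002,0,0.27,0,0,0,0.6]
    - [-0.002,0,0.275,0,0,0,0.6]
    - [-0.002,0,0.275,0,0,0,0.6]

```text
clock: 5.95
ee_pos: [630.5, -156.4, 12.3]
tcp_rot: [-0.504, 3.099, -0.001]
contact_force: [1.2, 0.4, -0.3]
gripper_width: 51.9
gripper_force: 30.0
```

Emit:
arm_command:
  motion:
    - [0,0,0,0,0,0,0.3]
    - [0,0,0,0,0,0,0]
    - [0,0,0,0,0,0,0]
    - [0,0,0,0,0,0,0]
    - [0,0,-0.1,0,0,0,0]
    - [0,0,-0.3,0,0,0,0]
    - [0,0,-0.55,0,0,0,0]
    - [0,0,-0.55,0,0,0,0]

```text
clock: 6.75
ee_pos: [633.4, -157.2, 130.8]
tcp_rot: [-0.503, 3.088, -0.01]
contact_force: [0.8, 0.4, 2.0]
gripper_width: 87.6
gripper_force: 0.0
```

```bash
python3 -c "
from h import *
c=cam('wrist');im,d=arm.get_image('wrist');cv2.imwrite('pics/w1.png',im);np.savez('pics/w1.npz',K=c[0],R=c[1],t=c[2],d=d)
go((457.4,146.5,120),110.5)"
```

```text
cur pos [ 632.4 -156.8  126.9] yaw 108.5 dyaw 2.0 j6 -2.19 t 6.8
shift [0.349 1.716 0.022] turn [-0.004  0.005 -0.022]
```

View pics/w1.png

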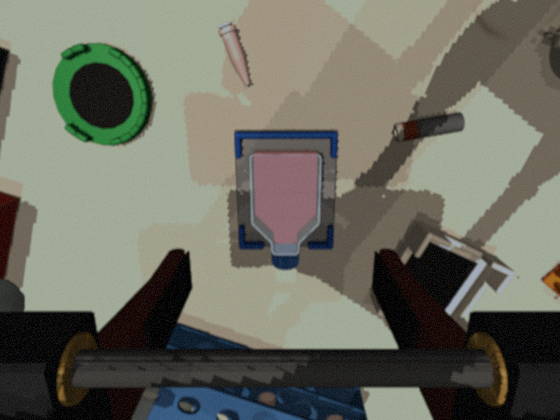

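The blue flask sits centred in its cradle with the neck over the notch, cap at (285,258). Next is the red flask.

Emit:
arm_command:
  motion:
    - [0.1,0.25,0.1,0,0,0,0]
    - [0.2,0.5,0.1,0,0,0,0]
    - [0.34,0.75,0.1,0,0,0,0]
    - [0.34,1,0.1,0,0,0,0]
    - [0.34,1,0.1,0,0,0,0]
    - [0.34,1,0.1,0,0,0,0]

```text
clock: 7.4
ee_pos: [501.1, 13.6, 100.2]
tcp_rot: [0.51, -3.099, -0.0]
contact_force: [-0.2, 0.0, 0.9]
gripper_width: 87.7
gripper_force: 0.0
```

Emit:
arm_command:
  motion:
    - [0,0.25,0,0,0,-0.022,0]
    - [0,0.5,0,0,0,-0.022,0]
    - [0,0.708,0,0,0,-0.022,0]
    - [0,0.708,0,0,0,-0.022,0]
    - [0,0.708,0,0,0,-0.022,0]
    - [0,0.708,0,0,0,-0.022,0]

```text
clock: 8.0
ee_pos: [458.0, 144.7, 100.6]
tcp_rot: [0.556, -3.091, 0.001]
contact_force: [0.0, -0.5, -0.1]
gripper_width: 87.9
gripper_force: 0.0
```

```bash
python3 -c "
from h import *
go((457.4,146.5,6),110.5)"
```

```text
cur pos [458.  144.7 100.6] yaw 110.4 dyaw 0.1 j6 -1.69 t 8.0
shift [-0.001  0.01   0.473] turn [-0.001 -0.    -0.001]
```

Emit:
arm_command:
  motion:
    - [0,0.005,0.2,0,0,0,0]
    - [0,0.005,0.4,0,0,0,0]
    - [0,0.005,0.475,0,0,0,0]
    - [0,0.005,0.475,0,0,0,0]
    - [0,0.005,0.475,0,0,0,0.6]
    - [0,0.005,0.475,0,0,0,0.6]
    - [0,0.005,0.475,0,0,0,0.6]
    - [0,0.005,0.475,0,0,0,0.6]
    - [0,0.005,0.475,0,0,0,0.6]
    - [0,0.005,0.475,0,0,0,0.6]

```text
clock: 9.0
ee_pos: [457.2, 147.3, 6.8]
tcp_rot: [-0.558, 3.09, -0.0]
contact_force: [0.1, 0.3, 2.2]
gripper_width: 51.6
gripper_force: 30.0
```

```bash
python3 -c "
from h import *
go((596.6,303.7,70),81)"
```

```text
cur pos [457.2 147.3   6.8] yaw 110.5 dyaw -29.5 j6 -1.69 t 9.0
shift [-0.927  0.489 -0.315] turn [0.    0.001 0.328]
```

Emit:
arm_command:
  motion:
    - [0,0,-0.2,0,0,0,0.6]
    - [0,0,-0.32,0,0,0.08,0.6]
    - [-0.15,0.08,-0.32,0,0,0.17,0.6]
    - [-0.35,0.19,-0.32,0,0,0.25,0.6]
    - [-0.55,0.29,-0.32,0,0,0.328,0.6]
    - [-0.7,0.37,-0.32,0,0,0.328,0.6]
    - [-0.85,0.45,-0.32,0,0,0.328,0.6]
    - [-0.922,0.491,-0.32,0,0,0.328,0.6]
    - [-0.922,0.491,-0.32,0,0,0.328,0.6]
    - [-0.922,0.491,-0.32,0,0,0.328,0.6]

```text
clock: 10.0
ee_pos: [594.7, 303.4, 69.3]
tcp_rot: [-0.247, -3.131, 0.002]
contact_force: [-0.0, -0.5, -0.8]
gripper_width: 51.7
gripper_force: 30.0
```

```bash
python3 -c "
from h import *
go((595.5,303.8,11.3),81)"
```

```text
cur pos [594.7 303.4  69.3] yaw 81.0 dyaw 0.0 j6 -0.99 t 10.0
shift [-0.004  0.003  0.29 ] turn [-0.001 -0.001 -0.   ]
```

Emit:
arm_command:
  motion:
    - [0,0,0.1,0,0,0,0.6]
    - [0,0,0.2,0,0,0,0.6]
    - [0,0,0.25,0,0,0,0.6]
    - [0,0,0.27,0,0,0,0.6]
    - [0,0,0.285,0,0,0,0.6]
    - [0,0,0.285,0,0,0,0.6]

```text
clock: 10.6
ee_pos: [595.4, 303.6, 13.7]
tcp_rot: [0.248, 3.131, 0.001]
contact_force: [-0.2, -0.3, -0.8]
gripper_width: 51.7
gripper_force: 30.0
```

```bash
python3 -c "
from h import *
go((595.5,303.8,11.3),81);print(arm.read_state()['contact_force'],arm.read_state()['torque'])"
```

```text
cur pos [595.4 303.6  13.7] yaw 80.9 dyaw 0.1 j6 -0.99 t 10.6
shift [-0.     0.001  0.012] turn [ 0.     0.    -0.001]
[-0.22328549 -0.27960686 -0.84485451] [ 0.0025108  -0.07916952  0.0094692 ]
```

Emit:
arm_command:
  motion:
    - [0,0,0.006,0,0,0,0.6]
    - [0,0,0.01,0,0,0,0.6]
    - [0,0,0.01,0,0,0,0.6]
    - [0,0,0.01,0,0,0,0.3]
    - [0,0,0.01,0,0,0,0]
    - [0,0,0.01,0,0,0,0]
    - [0,0,0.01,0,0,0,0]
    - [0,0,-0.1,0,0,0,0]
    - [0,0,-0.3,0,0,0,0]
    - [0,0,-0.5,0,0,0,0]

```text
clock: 11.6
ee_pos: [594.5, 303.4, 113.0]
tcp_rot: [-0.248, -3.13, 0.002]
contact_force: [-0.3, -0.3, 0.6]
gripper_width: 87.6
gripper_force: 0.0
```

Emit:
arm_command:
  motion:
    - [0.1,-0.1,-0.2,0,0,0,0]
    - [0.2,-0.2,-0.4,0,0,0,0]
    - [0.3,-0.3,-0.6,0,0,0,0]
    - [0.3,-0.3,-0.6,0,0,0,0]
    - [0.3,-0.3,-0.6,0,0,0,0]

```text
clock: 12.1
ee_pos: [526.8, 253.8, 235.2]
tcp_rot: [0.248, 3.128, 0.003]
contact_force: [0.5, 0.3, -1.6]
gripper_width: 87.9
gripper_force: 0.0
```

```bash
python3 -c "
from h import *
go((418.1,300.2,230),76)
c=cam('wrist');im,d=arm.get_image('wrist');cv2.imwrite('pics/w2.png',im);np.savez('pics/w2.npz',K=c[0],R=c[1],t=c[2],d=d)
P,_=cloud('w2');k=(abs(P[...,0]-430)<60)&(abs(P[...,1]-305)<60)&(P[...,2]>70)&(P[...,2]<92);print(k.sum());print(rect(P,k))"
```

```text
cur pos [526.8 253.8 235.2] yaw 80.9 dyaw -4.9 j6 -1.02 t 12.1
shift [0.573 0.143 0.024] turn [0.001 0.002 0.055]
1525
(array([418.39477539, 300.87664795]), [54.016197204589844, 54.08674621582031], np.float32(-14.061051))
```

View pics/w2.png

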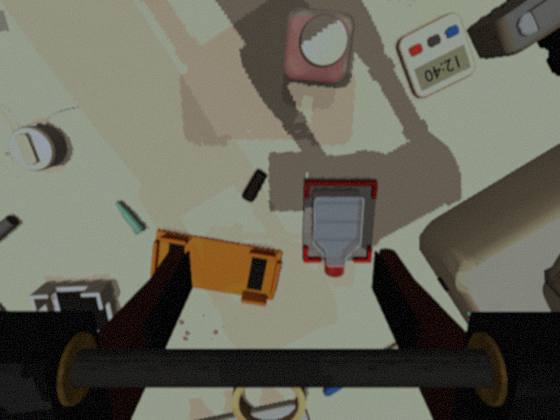

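The red flask sits in its cradle with its cap (334,268) over the notch. Next is the bottle, measured at (418.3, 300.5) with its sides at -14°.

Emit:
arm_command:
  motion:
    - [0.25,0.06,0,0,0,0.055,0]
    - [0.45,0.12,0,0,0,0.055,0]
    - [0.572,0.144,0.1,0,0,0.055,0]
    - [0.572,0.144,0.3,0,0,0.055,0]
    - [0.572,0.144,0.4,0,0,0.055,0]
    - [0.572,0.144,0.4,0,0,0.055,0]
    - [0.572,0.144,0.4,0,0,0.055,0]

```text
clock: 12.85
ee_pos: [417.8, 300.1, 151.7]
tcp_rot: [-0.382, -3.116, 0.003]
contact_force: [0.7, 0.1, 0.3]
gripper_width: 87.8
gripper_force: 0.0
```

```bash
python3 -c "
from h import *
go((418.3,300.5,50),76)"
```

```text
cur pos [417.8 300.1 151.7] yaw 76.0 dyaw -0.0 j6 -0.77 t 12.85
shift [-0.003  0.004  0.509] turn [-0.001 -0.001  0.   ]
```

Emit:
arm_command:
  motion:
    - [0,0.003,0.2,0,0,0,0]
    - [0,0.003,0.4,0,0,0,0]
    - [0,0.003,0.5,0,0,0,0]
    - [0,0.003,0.5,0,0,0,0]
    - [0,0.003,0.5,0,0,0,0.6]
    - [0,0.003,0.5,0,0,0,0.6]
    - [0,0.003,0.5,0,0,0,0.6]
    - [0,0.003,0.5,0,0,0,0.6]
    - [0,0.003,0.5,0,0,0,0.6]
    - [0,0.003,0.5,0,0,0,0.6]

```text
clock: 13.85
ee_pos: [418.7, 301.1, 54.0]
tcp_rot: [0.383, 3.117, 0.001]
contact_force: [-0.7, -0.7, 3.9]
gripper_width: 53.5
gripper_force: 30.0
```

```bash
python3 -c "
from h import *
go((418.3,300.5,110),82.8)
go((661.9,-10.8,110),82.8)"
```

```text
cur pos [418.7 301.1  54. ] yaw 76.0 dyaw 6.8 j6 -0.77 t 13.85
shift [ 0.001 -0.003 -0.28 ] turn [ 0.001  0.001 -0.076]
cur pos [418.7 301.1  54. ] yaw 76.0 dyaw 6.8 j6 -0.77 t 13.85
shift [-1.557 -1.219 -0.279] turn [ 0.001  0.001 -0.076]
```

Emit:
arm_command:
  motion:
    - [0,0,-0.15,0,0,0,0.6]
    - [0,0,-0.28,0,0,0,0.6]
    - [-0.1,-0.08,-0.28,0,0,0,0.6]
    - [-0.25,-0.2,-0.28,0,0,0,0.6]
    - [-0.42,-0.33,-0.28,0,0,0,0.6]
    - [-0.58,-0.45,-0.28,0,0,0,0.6]
    - [-0.7,-0.55,-0.28,0,0,0,0.6]
    - [-0.78,-0.61,-0.28,0,0,0,0.6]
    - [-0.78,-0.61,-0.28,0,0,0,0.6]

```text
clock: 14.75
ee_pos: [540.9, 142.5, 108.1]
tcp_rot: [-0.388, -3.116, 0.002]
contact_force: [-0.2, 1.2, -1.3]
gripper_width: 53.4
gripper_force: 30.0
```

Emit:
arm_command:
  motion:
    - [-0.1,-0.08,0,0,0,-0.01,0.6]
    - [-0.22,-0.18,0,0,0,-0.03,0.6]
    - [-0.38,-0.3,0,0,0,-0.05,0.6]
    - [-0.54,-0.42,0,0,0,-0.076,0.6]
    - [-0.67,-0.53,0,0,0,-0.076,0.6]
    - [-0.775,-0.607,0,0,0,-0.076,0.6]
    - [-0.775,-0.607,0,0,0,-0.076,0.6]
    - [-0.775,-0.607,0,0,0,-0.076,0.6]

```text
clock: 15.55
ee_pos: [660.6, -9.7, 108.3]
tcp_rot: [-0.196, -3.134, -0.001]
contact_force: [-0.1, -0.4, -1.1]
gripper_width: 53.8
gripper_force: 30.0
```

```bash
python3 -c "
from h import *
go((661.9,-10.8,57),82.8);print(arm.read_state()['contact_force'],arm.read_state()['torque'])"
```

```text
cur pos [660.6  -9.7 108.3] yaw 82.8 dyaw -0.0 j6 -1.51 t 15.55
shift [-0.008 -0.005  0.256] turn [ 0.    -0.001  0.   ]
[-0.14578198 -0.41029856 -1.06136373] [ 0.05622991  0.00563258 -0.00577514]
```

Emit:
arm_command:
  motion:
    - [-0.004,-0.003,0.06,0,0,0,0.6]
    - [-0.004,-0.003,0.13,0,0,0,0.6]
    - [-0.004,-0.003,0.19,0,0,0,0.6]
    - [-0.004,-0.003,0.22,0,0,0,0.6]
    - [-0.004,-0.003,0.24,0,0,0,0.6]
    - [-0.004,-0.003,0.25,0,0,0,0.6]
    - [-0.004,-0.003,0.254,0,0,0,0.6]
    - [-0.004,-0.003,0.254,0,0,0,0.6]

```text
clock: 16.35
ee_pos: [662.2, -11.2, 59.1]
tcp_rot: [0.196, 3.134, 0.0]
contact_force: [-2.1, -0.6, 1.7]
gripper_width: 53.7
gripper_force: 30.0
```

```bash
python3 -c "
from h import *
go((661.9,-10.8,57),82.8);print(arm.read_state()['contact_force'],arm.read_state()['torque'])"
```

```text
cur pos [662.2 -11.2  59.1] yaw 82.8 dyaw -0.0 j6 -1.51 t 16.35
shift [0.002 0.002 0.011] turn [0.    0.001 0.001]
[-2.11078344 -0.61090501  1.66779343] [0.20477353 0.41911824 0.03292369]
```

Emit:
arm_command:
  motion:
    - [0,0,0,0,0,0,0.3]
    - [0,0,0,0,0,0,0]
    - [0,0,0,0,0,0,0]
    - [0,0,0,0,0,0,0]
    - [0,0,-0.1,0,0,0,0]
    - [0,0,-0.3,0,0,0,0]
    - [0,0,-0.5,0,0,0,0]
    - [0,0,-0.7,0,0,0,0]
    - [0,0,-0.7,0,0,0,0]

```text
clock: 17.25
ee_pos: [664.1, -11.5, 206.8]
tcp_rot: [0.195, 3.123, -0.0]
contact_force: [0.6, -0.6, 0.5]
gripper_width: 87.8
gripper_force: 0.0
```

```bash
python3 -c "
from h import *
c=cam('wrist');im,d=arm.get_image('wrist');cv2.imwrite('pics/w3.png',im);np.savez('pics/w3.npz',K=c[0],R=c[1],t=c[2],d=d)
P,_=cloud('w3');k=(abs(P[...,0]-662)<45)&(abs(P[...,1]+11)<45)&(P[...,2]>70)&(P[...,2]<96);print(k.sum());k.any() and print(rect(P,k),np.percentile(P[k][:,2],[50,99]))
k=(abs(P[...,0]-662)<60)&(abs(P[...,1]+11)<60)&(P[...,2]>110)&(P[...,2]<140);print(np.percentile(P[k][:,2],[5,50,95]),rect(P,k))
go((424.4,-303.5,150),-25.8)
T=np.degrees(np.arctan2(-303.5,424.4));print(T)"
```

```text
1408
(array([661.14904785, -11.38773537]), [53.6328125, 53.97050857543945], np.float32(82.71406)) [87.57795219 95.88289197]
[116.10936573 125.84606935 127.02166087] (array([661.49865723, -11.26961136]), [33.080101013183594, 33.33599853515625], np.float32(-70.80861))
cur pos [663.4 -11.4 203. ] yaw 82.8 dyaw 71.4 j6 -1.51 t 17.3
shift [ 1.006 -1.598  0.257] turn [-0.003  0.005 -0.793]
-35.56959175360111
```

View pics/w3.png

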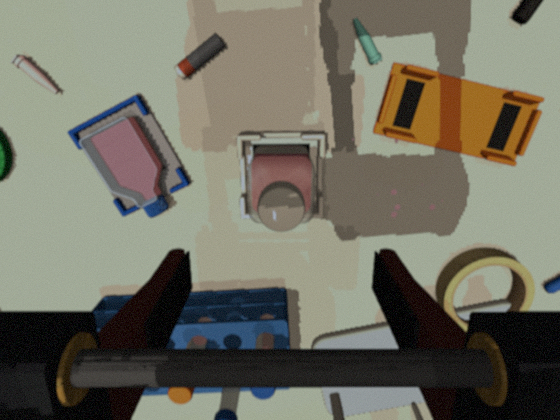

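The bottle stands upright in the stand: its cap top is at 125 mm and it is square to the walls. Next is the tube.

Emit:
arm_command:
  motion:
    - [0.05,-0.1,0,0,0,0.09,0]
    - [0.15,-0.2,0,0,0,0.18,0]
    - [0.25,-0.35,0,0,0,0.27,0]
    - [0.35,-0.5,0,0,0,0.36,0]
    - [0.42,-0.65,0,0,0,0.45,0]
    - [0.5,-0.75,0,0,0,0.54,0]
    - [0.55,-0.85,0,0,0,0.6,0]
    - [0.55,-0.85,0,0,0,0.6,0]
    - [0.55,-0.85,0,0,0,0.6,0]

```text
clock: 18.2
ee_pos: [531.3, -166.1, 197.0]
tcp_rot: [-1.596, -2.704, -0.0]
contact_force: [-0.3, 0.9, 0.0]
gripper_width: 87.5
gripper_force: 0.0
```

```bash
python3 -c "
from h import *
go((424.4,-303.5,120),-25.8)"
```

```text
cur pos [ 531.3 -166.1  197. ] yaw 28.9 dyaw -54.7 j6 -0.87 t 18.2
shift [-0.344 -0.8    0.385] turn [-0.001 -0.001  0.608]
```

Emit:
arm_command:
  motion:
    - [-0.05,-0.1,0,0,0,0.09,0]
    - [-0.13,-0.3,0,0,0,0.18,0]
    - [-0.21,-0.5,0.1,0,0,0.27,0]
    - [-0.29,-0.68,0.2,0,0,0.36,0]
    - [-0.344,-0.8,0.3,0,0,0.45,0]
    - [-0.344,-0.8,0.385,0,0,0.54,0]
    - [-0.344,-0.8,0.385,0,0,0.608,0]
    - [-0.344,-0.8,0.385,0,0,0.608,0]
    - [-0.344,-0.8,0.385,0,0,0.608,0]

```text
clock: 19.1
ee_pos: [425.3, -303.1, 121.1]
tcp_rot: [-2.658, -1.674, -0.0]
contact_force: [0.2, 0.4, -0.1]
gripper_width: 87.9
gripper_force: 0.0
```

```bash
python3 -c "
from h import *
go((424.4,-303.5,4.5),-25.8)"
```

```text
cur pos [ 425.3 -303.1  121.1] yaw -25.6 dyaw -0.2 j6 -0.24 t 19.1
shift [-0.004 -0.003  0.583] turn [-0.    -0.     0.002]
```

Emit:
arm_command:
  motion:
    - [0,0,0.25,0,0,0,0]
    - [0,0,0.45,0,0,0,0]
    - [0,0,0.55,0,0,0,0]
    - [0,0,0.582,0,0,0,0]
    - [0,0,0.582,0,0,0,0]
    - [0,0,0.582,0,0,0,0.8]
    - [0,0,0.582,0,0,0,0.8]
    - [0,0,0.582,0,0,0,0.8]
    - [0,0,0.582,0,0,0,0.8]
    - [0,0,0.582,0,0,0,0.8]

```text
clock: 20.1
ee_pos: [424.8, -303.8, 5.3]
tcp_rot: [2.662, 1.667, 0.0]
contact_force: [-0.1, 0.0, -1.0]
gripper_width: 51.1
gripper_force: 0.0
```

Emit:
arm_command:
  motion:
    - [0,0,0,0,0,0,0.8]
    - [0,0,0,0,0,0,0.8]
    - [0,0,0,0,0,0,0.8]

```text
clock: 20.4
ee_pos: [424.5, -303.7, 4.8]
tcp_rot: [-2.662, -1.668, 0.0]
contact_force: [0.2, -0.4, 0.3]
gripper_width: 28.5
gripper_force: 29.9
```

```bash
python3 -c "
from h import *
go((424.4,-303.5,80),-19.8)
go((629,160.2,80),-19.8)"
```

```text
cur pos [ 424.5 -303.7    4.8] yaw -25.9 dyaw 6.1 j6 -0.23 t 20.4
shift [ 0.    -0.001 -0.376] turn [-0.    -0.    -0.068]
cur pos [ 424.5 -303.7    4.8] yaw -25.9 dyaw 6.1 j6 -0.23 t 20.4
shift [ 2.533 -0.092 -0.376] turn [-0.    -0.    -0.068]
```

Emit:
arm_command:
  motion:
    - [0,0,-0.15,0,0,0,0.8]
    - [0,0,-0.35,0,0,0,0.8]
    - [0.05,0,-0.5,0,0,0,0.8]
    - [0.2,0,-0.525,0,0,0,0.8]
    - [0.42,0,-0.525,0,0,0,0.8]
    - [0.64,0,-0.525,0,0,0,0.8]
    - [0.85,0,-0.525,0,0,0,0.8]

```text
clock: 21.1
ee_pos: [499.3, -149.2, 110.0]
tcp_rot: [2.663, 1.667, 0.001]
contact_force: [0.4, -0.6, 0.6]
gripper_width: 28.5
gripper_force: 29.9
```

Emit:
arm_command:
  motion:
    - [0.22,0,0,0,0,0,0.8]
    - [0.44,0,0,0,0,0,0.8]
    - [0.66,0,0,0,0,0,0.8]
    - [0.88,0,0,0,0,0,0.8]
    - [0.9,0,0,0,0,0,0.8]

```text
clock: 21.6
ee_pos: [578.3, 15.6, 109.3]
tcp_rot: [-2.657, -1.673, -0.001]
contact_force: [-0.7, -1.5, -0.1]
gripper_width: 28.6
gripper_force: 30.0
```

Emit:
arm_command:
  motion:
    - [0.2,-0.03,0,0,0,-0.02,0.8]
    - [0.4,-0.06,0,0,0,-0.04,0.8]
    - [0.6,-0.09,0,0,0,-0.068,0.8]
    - [0.75,-0.092,0,0,0,-0.068,0.8]
    - [0.783,-0.092,0,0,0,-0.068,0.8]
    - [0.783,-0.092,0,0,0,-0.068,0.8]
    - [0.783,-0.092,0,0,0,-0.068,0.8]

```text
clock: 22.3
ee_pos: [628.9, 158.7, 109.7]
tcp_rot: [2.57, 1.806, -0.001]
contact_force: [-0.8, -0.1, 0.3]
gripper_width: 28.6
gripper_force: 29.9
```

```bash
python3 -c "
from h import *
go((629,160.2,9.8),-19.8)"
```

```text
cur pos [628.9 158.7 109.7] yaw -19.8 dyaw 0.0 j6 0.54 t 22.3
shift [ 0.008 -0.002  0.499] turn [-0.     0.001 -0.   ]
```

Emit:
arm_command:
  motion:
    - [0.003,0,0.2,0,0,0,0.8]
    - [0.003,0,0.38,0,0,0,0.8]
    - [0.003,0,0.44,0,0,0,0.8]
    - [0.003,0,0.47,0,0,0,0.8]
    - [0.003,0,0.49,0,0,0,0.8]
    - [0.003,0,0.498,0,0,0,0.8]
    - [0.003,0,0.499,0,0,0,0.8]
    - [0.003,0,0.499,0,0,0,0.8]

```text
clock: 23.1
ee_pos: [630.1, 160.9, 11.4]
tcp_rot: [2.569, 1.807, 0.003]
contact_force: [0.4, 0.2, 0.2]
gripper_width: 28.2
gripper_force: 29.9
```

```bash
python3 -c "
from h import *
go((629,160.2,9.8),-19.8);print(arm.read_state()['torque'])"
```

```text
cur pos [630.1 160.9  11.4] yaw -19.8 dyaw -0.0 j6 0.54 t 23.1
shift [-0.005 -0.004  0.008] turn [ 0.001 -0.001  0.001]
[-0.09195883  0.08130726 -0.02888447]
```

Emit:
arm_command:
  motion:
    - [0,0,0.003,0,0,0,0.8]
    - [0,0,0.003,0,0,0,0.6]
    - [0,0,0.003,0,0,0,0.3]
    - [0,0,0.003,0,0,0,0.3]
    - [0,0,0.003,0,0,0,0.3]
    - [0,0,-0.1,0,0,0,0.3]
    - [0,0,-0.3,0,0,0,0]
    - [0,0,-0.5,0,0,0,0]
    - [0,0,-0.7,0,0,0,0]
    - [0,0,-0.9,0,0,0,0]

```text
clock: 24.1
ee_pos: [629.1, 160.7, 191.7]
tcp_rot: [2.57, 1.807, 0.0]
contact_force: [0.7, 0.2, -0.7]
gripper_width: 87.1
gripper_force: 0.0
```

```bash
python3 -c "
from h import *
go((545,30,230),1)"
```

```text
cur pos [629.1 160.7 191.7] yaw -19.8 dyaw 20.8 j6 0.54 t 24.1
shift [-0.757 -0.175 -0.191] turn [ 0.    -0.    -0.231]
```

```bash
python3 -c "
from h import *
go((500,65,230),1)"
```

```text
cur pos [629.1 160.7 191.7] yaw -19.8 dyaw 20.8 j6 0.54 t 24.1
shift [-0.668 -0.446 -0.191] turn [ 0.    -0.    -0.231]
```

Emit:
arm_command:
  motion:
    - [-0.15,-0.1,-0.19,0,0,-0.08,0]
    - [-0.3,-0.2,-0.19,0,0,-0.16,0]
    - [-0.45,-0.3,-0.19,0,0,-0.231,0]
    - [-0.6,-0.4,-0.19,0,0,-0.231,0]
    - [-0.668,-0.446,-0.19,0,0,-0.231,0]
    - [-0.668,-0.446,-0.19,0,0,-0.231,0]
    - [-0.668,-0.446,-0.19,0,0,-0.231,0]

```text
clock: 24.8
ee_pos: [500.5, 65.3, 228.3]
tcp_rot: [2.201, 2.241, 0.002]
contact_force: [0.5, -0.4, 0.6]
gripper_width: 88.0
gripper_force: 0.0
```

```bash
python3 -c "
from h import *
c=cam('wrist');im,d=arm.get_image('wrist');cv2.imwrite('pics/w4.png',im);np.savez('pics/w4.npz',K=c[0],R=c[1],t=c[2],d=d)
P,_=cloud('w4');near=np.hypot(P[...,0]-463,P[...,1]-10)
q=P[(near<45)&(P[...,2]>22)&(P[...,2]<60)][:,:2];cc=np.median(q,0)
for _ in range(20):
    w=np.hypot(*(q-cc).T)<24;cc=(q[w].min(0)+q[w].max(0))/2
k=(near<50)&(P[...,2]>6);dd=P[k][:,:2]-cc;r=np.hypot(*dd.T);w=(r>27)&(r<42);print(cc,w.sum(),np.degrees(np.arctan2(dd[w,1],dd[w,0])).round(),r[w].max())
print(np.ptp(q,0))
k=(np.hypot(P[...,0]-629,P[...,1]-160)<75)&(P[...,2]>27)&(P[...,2]<60);print('tube',rect(P,k),P[k][:,2].max())
"
```

```text
[462.80635767  11.82910045] 37 [-102.  -76.  -99.  -96.  -80.  -78.  -77.  -99.  -96.  -94.  -92.  -87.
  -85.  -83.  -80.  -79.  -96.  -94.  -91.  -89.  -87.  -85.  -83.  -89.
  -87.  -87.  -89.  -87.  -87.  -90.  -87.  -88.  101.  101.  101.  102.
  102.] 41.91595342747136
[44.18647392 50.94165308]
tube (array([627.49298096, 161.53036499]), [33.442237854003906, 116.222412109375], np.float32(69.449646)) 43.31972279250198
```

View pics/w4.png

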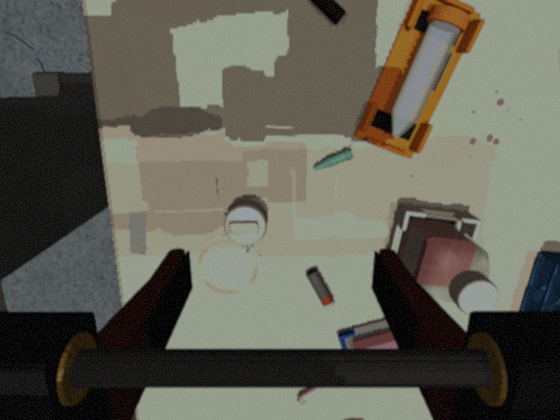

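The tube lies in the orange cradle with its cap at (455,12) at the far end. The tally is at (245,222) with its ring pointing along -y.

```bash
python3 -c "
from h import *
go((462.9,10.8,60),2)
P,_=cloud('w4');a=np.radians(70.2);s=(P[...,:2]-[629,160.2])@[np.cos(a),np.sin(a)];n=(P[...,:2]-[629,160.2])@[-np.sin(a),np.cos(a)]
for lo in range(-60,60,12):
    k=(s>lo)&(s<lo+12)&(abs(n)<16)&(P[...,2]<60);print(lo,np.percentile(P[k][:,2],98).round(1),end=' ')
"
```

```text
cur pos [500.7  65.5 228.1] yaw 1.0 dyaw 1.0 j6 0.04 t 24.85
shift [-0.27  -0.194  0.84 ] turn [ 0.    -0.    -0.011]
-60 31.0 -48 36.8 -36 38.4 -24 38.1 -12 38.5 0 38.4 12 38.3 24 38.3 36 40.6 48 41.7
```

Emit:
arm_command:
  motion:
    - [-0.13,-0.1,0.2,0,0,-0.011,0]
    - [-0.27,-0.194,0.4,0,0,-0.011,0]
    - [-0.27,-0.194,0.6,0,0,-0.011,0]
    - [-0.27,-0.194,0.8,0,0,-0.011,0]
    - [-0.27,-0.194,0.84,0,0,-0.011,0]
    - [-0.27,-0.194,0.84,0,0,-0.011,0]
    - [-0.27,-0.194,0.84,0,0,-0.011,0]

```text
clock: 25.55
ee_pos: [463.8, 10.8, 62.2]
tcp_rot: [2.18, 2.26, 0.003]
contact_force: [0.7, 0.3, -0.2]
gripper_width: 87.5
gripper_force: 0.0
```

```bash
python3 -c "
from h import *
go((462.9,10.8,4.5),2)"
```

```text
cur pos [463.8  10.8  62.2] yaw 2.1 dyaw -0.1 j6 -0.09 t 25.55
shift [ 0.    -0.005  0.288] turn [0.002 0.    0.001]
```

Emit:
arm_command:
  motion:
    - [0,-0.003,0.15,0,0,0,0]
    - [0,-0.003,0.25,0,0,0,0]
    - [0,-0.003,0.276,0,0,0,0]
    - [0,-0.003,0.276,0,0,0,0.3]
    - [0,-0.003,0.276,0,0,0,0.7]
    - [0,-0.003,0.276,0,0,0,0.7]
    - [0,-0.003,0.276,0,0,0,0.7]
    - [0,-0.003,0.276,0,0,0,0.7]
    - [0,-0.003,0.276,0,0,0,0.7]
    - [0,-0.003,0.276,0,0,0,0.7]

```text
clock: 26.55
ee_pos: [462.1, 10.4, 5.3]
tcp_rot: [2.181, 2.26, 0.001]
contact_force: [-0.7, -0.1, 1.6]
gripper_width: 44.7
gripper_force: 30.0
```

```bash
python3 -c "
from h import *
go((603.3,-308.8,64.8),11)"
```

```text
cur pos [462.1  10.4   5.3] yaw 2.0 dyaw 9.0 j6 -0.09 t 26.55
shift [-1.62   0.649 -0.297] turn [ 0.001  0.    -0.1  ]
```

Emit:
arm_command:
  motion:
    - [0,0,-0.15,0,0,0,0.7]
    - [0,0,-0.3,0,0,0,0.7]
    - [-0.12,0.05,-0.3,0,0,0,0.7]
    - [-0.3,0.12,-0.3,0,0,0,0.7]
    - [-0.5,0.2,-0.3,0,0,0,0.7]
    - [-0.7,0.28,-0.3,0,0,0,0.7]
    - [-0.8,0.32,-0.3,0,0,0,0.7]
    - [-0.8,0.32,-0.3,0,0,0,0.7]

```text
clock: 27.35
ee_pos: [531.5, -149.7, 64.0]
tcp_rot: [-2.185, -2.256, 0.002]
contact_force: [-0.1, 0.3, -0.7]
gripper_width: 44.4
gripper_force: 30.0
```

Emit:
arm_command:
  motion:
    - [-0.12,0.05,0,0,0,-0.03,0.7]
    - [-0.3,0.12,0,0,0,-0.06,0.7]
    - [-0.5,0.2,0,0,0,-0.1,0.7]
    - [-0.7,0.28,0,0,0,-0.1,0.7]
    - [-0.8,0.325,0,0,0,-0.1,0.7]
    - [-0.82,0.327,0,0,0,-0.1,0.7]
    - [-0.82,0.327,0,0,0,-0.1,0.7]
    - [-0.82,0.327,0,0,0,-0.1,0.7]

```text
clock: 28.15
ee_pos: [602.3, -307.1, 64.7]
tcp_rot: [-1.996, -2.425, -0.001]
contact_force: [-0.4, -0.2, -1.5]
gripper_width: 44.2
gripper_force: 30.0
```

```bash
python3 -c "
from h import *
go((603.3,-308.8,9.8),11)"
```

```text
cur pos [ 602.3 -307.1   64.7] yaw 11.1 dyaw -0.1 j6 -0.72 t 28.15
shift [-0.01   0.004  0.275] turn [-0.    -0.001  0.001]
```

Lift was exactly 60, so lower 55 onto the seat (0.275).

Emit:
arm_command:
  motion:
    - [-0.005,0.003,0.12,0,0,0,0.7]
    - [-0.005,0.003,0.2,0,0,0,0.7]
    - [-0.005,0.003,0.24,0,0,0,0.7]
    - [-0.005,0.003,0.26,0,0,0,0.7]
    - [-0.005,0.003,0.27,0,0,0,0.7]
    - [-0.005,0.003,0.275,0,0,0,0.7]
    - [-0.005,0.003,0.275,0,0,0,0.7]

```text
clock: 28.85
ee_pos: [603.7, -309.1, 11.9]
tcp_rot: [1.997, 2.424, 0.001]
contact_force: [-2.8, 2.0, 4.4]
gripper_width: 44.4
gripper_force: 32.8
```

```bash
python3 -c "
from h import *
go((603.3,-308.8,9.8),11);print(arm.read_state()['torque'])"
```

```text
cur pos [ 603.7 -309.1   11.9] yaw 11.1 dyaw -0.1 j6 -0.72 t 28.85
shift [ 0.002 -0.002  0.011] turn [0.001 0.    0.001]
[0.45042872 0.61670901 0.04417376]
```

Emit:
arm_command:
  motion:
    - [0,0,-0.005,0,0,0,0.7]
    - [0,0,-0.005,0,0,0,0.7]
    - [0,0,-0.005,0,0,0,0.7]

```text
clock: 29.15
ee_pos: [603.9, -309.5, 11.9]
tcp_rot: [1.997, 2.424, 0.001]
contact_force: [-1.2, 3.2, 4.8]
gripper_width: 44.5
gripper_force: 32.7
```

```bash
python3 -c "
from h import *
go((603.3,-308.8,9.8),11);print(arm.read_state()['torque'])"
```

```text
cur pos [ 603.9 -309.5   11.9] yaw 11.0 dyaw -0.0 j6 -0.72 t 29.15
shift [ 0.004 -0.002  0.011] turn [0.001 0.    0.   ]
[ 0.3315409   0.20178061 -0.05196014]
```

Emit:
arm_command:
  motion:
    - [0,0,-0.005,0,0,0,0.7]
    - [0,0,-0.005,0,0,0,0.7]
    - [0,0,-0.005,0,0,0,0.7]

```text
clock: 29.45
ee_pos: [603.7, -309.6, 12.0]
tcp_rot: [1.997, 2.424, 0.001]
contact_force: [1.1, 1.8, 3.8]
gripper_width: 44.6
gripper_force: 32.8
```

```bash
python3 -c "
from h import *
go((603.3,-308.8,9.8),11);print(arm.read_state()['torque'])"
```

```text
cur pos [ 603.7 -309.6   12. ] yaw 11.0 dyaw -0.0 j6 -0.72 t 29.45
shift [ 0.004 -0.001  0.011] turn [0. 0. 0.]
[ 0.32526782 -0.10829609  0.03527159]
```

The raise changed nothing: z stayed at 12 and the pad force is up. So the fingertips are resting on the nest's lip (13 mm), not the counter on the seat. I'll set it back on the bench and regrasp it higher.

Emit:
arm_command:
  motion:
    - [0,0,-0.1,0,0,0,0.7]
    - [0,0,-0.265,0,0,0,0.7]
    - [0.05,-0.15,-0.265,0,0,0,0.7]
    - [0.1,-0.32,-0.265,0,0,0,0.7]
    - [0.15,-0.5,-0.265,0,0,0,0.7]
    - [0.22,-0.68,-0.265,0,0,0,0.7]
    - [0.25,-0.785,-0.265,0,0,0,0.7]
    - [0.25,-0.785,-0.265,0,0,0,0.7]

```text
clock: 30.25
ee_pos: [437.2, -290.8, 64.1]
tcp_rot: [-1.999, -2.422, 0.002]
contact_force: [0.7, -0.1, -0.1]
gripper_width: 44.5
gripper_force: 30.0
```

Emit:
arm_command:
  motion:
    - [0,0,0.12,0,0,0,0.7]
    - [0,0,0.22,0,0,0,0.7]
    - [0,0,0.26,0,0,0,0.7]
    - [0,0,0.28,0,0,0,0.7]
    - [0,0,0.295,0,0,0,0.7]
    - [0,0,0.295,0,0,0,0.7]

```text
clock: 30.85
ee_pos: [440.1, -290.8, 6.2]
tcp_rot: [1.997, 2.424, -0.0]
contact_force: [-0.6, 0.6, 0.4]
gripper_width: 44.6
gripper_force: 30.0
```

Emit:
arm_command:
  motion:
    - [0,0,0.005,0,0,0,0.7]
    - [0,0,0.005,0,0,0,0.7]
    - [0,0,0.005,0,0,0,0.3]
    - [0,0,0.005,0,0,0,0.3]
    - [0,0,0.005,0,0,0,0.3]
    - [0,0,-0.05,0,0,0,0.3]
    - [0,0,-0.05,0,0,0,0.3]
    - [0,0,-0.05,0,0,0,0.7]
    - [0,0,-0.05,0,0,0,0.7]
    - [0,0,-0.05,0,0,0,0.7]

```text
clock: 31.85
ee_pos: [439.6, -290.5, 15.8]
tcp_rot: [-1.998, -2.424, -0.0]
contact_force: [-0.1, 0.7, -0.7]
gripper_width: 44.3
gripper_force: 30.0
```

Emit:
arm_command:
  motion:
    - [0,0,0,0,0,0,0.7]
    - [0,0,0,0,0,0,0.7]
    - [0,0,-0.1,0,0,0,0.7]
    - [0,0,-0.25,0,0,0,0.7]
    - [0,0,-0.25,0,0,0,0.7]
    - [0,0,-0.25,0,0,0,0.7]

```text
clock: 32.45
ee_pos: [439.9, -290.8, 65.9]
tcp_rot: [1.997, 2.424, 0.0]
contact_force: [-0.2, -0.1, -1.2]
gripper_width: 44.2
gripper_force: 30.0
```

```bash
python3 -c "
from h import *
go((603.3,-308.8,66),11)"
```

```text
cur pos [ 439.9 -290.8   65.9] yaw 11.0 dyaw -0.0 j6 -0.84 t 32.45
shift [-0.245  0.785  0.   ] turn [0. 0. 0.]
```

Emit:
arm_command:
  motion:
    - [-0.05,0.15,0,0,0,0,0.7]
    - [-0.1,0.32,0,0,0,0,0.7]
    - [-0.15,0.5,0,0,0,0,0.7]
    - [-0.22,0.68,0,0,0,0,0.7]
    - [-0.245,0.785,0,0,0,0,0.7]
    - [-0.245,0.785,0,0,0,0,0.7]
    - [-0.245,0.785,0,0,0,0,0.7]

```text
clock: 33.15
ee_pos: [602.1, -308.1, 63.4]
tcp_rot: [-1.995, -2.422, 0.001]
contact_force: [-0.7, -0.6, -0.6]
gripper_width: 44.4
gripper_force: 30.0
```

Emit:
arm_command:
  motion:
    - [0,0,0.1,0,0,0,0.7]
    - [0,0,0.17,0,0,0,0.7]
    - [0,0,0.2,0,0,0,0.7]
    - [0,0,0.215,0,0,0,0.7]
    - [0,0,0.223,0,0,0,0.7]
    - [0,0,0.225,0,0,0,0.7]
    - [0,0,0.225,0,0,0,0.7]

```text
clock: 33.85
ee_pos: [603.5, -308.8, 21.6]
tcp_rot: [1.997, 2.424, 0.0]
contact_force: [-0.4, -1.3, -0.4]
gripper_width: 44.3
gripper_force: 30.0
```

```bash
python3 -c "
from h import *
go((603.3,-308.8,21),11);print(arm.read_state()['torque'])"
```

```text
cur pos [ 603.5 -308.8   21.6] yaw 11.0 dyaw -0.0 j6 -0.72 t 33.85
shift [ 0.    -0.001  0.003] turn [0.001 0.    0.   ]
[-0.01890499  0.07663166 -0.07242714]
```

No side load this time. I'll press 0.6 mm further to make sure it is seated, then release and check.

Emit:
arm_command:
  motion:
    - [0,0,0.003,0,0,0,0.7]
    - [0,0,0.003,0,0,0,0.7]
    - [0,0,0.003,0,0,0,0.7]

```text
clock: 34.15
ee_pos: [603.4, -308.9, 20.8]
tcp_rot: [1.997, 2.424, 0.0]
contact_force: [0.2, -0.7, 0.1]
gripper_width: 44.5
gripper_force: 30.0
```

Emit:
arm_command:
  motion:
    - [0,0,0,0,0,0,0.5]
    - [0,0,0,0,0,0,0.2]
    - [0,0,0,0,0,0,0.2]
    - [0,0,-0.1,0,0,0,0.2]
    - [0,0,-0.3,0,0,0,0]
    - [0,0,-0.5,0,0,0,0]
    - [0,0,-0.7,0,0,0,0]
    - [0,0,-0.9,0,0,0,0]
    - [0,0,-0.95,0,0,0,0]
    - [0,0,-0.95,0,0,0,0]

```text
clock: 35.15
ee_pos: [603.9, -309.1, 212.8]
tcp_rot: [1.995, 2.421, 0.001]
contact_force: [-0.3, -0.1, -1.0]
gripper_width: 88.1
gripper_force: 0.0
```

Emit:
arm_command:
  motion:
    - [0.15,-0.2,0,0,0,0,0]
    - [0.3,-0.35,0,0,0,0,0]
    - [0.45,-0.5,0,0,0,0,0]
    - [0.45,-0.5,0,0,0,0,0]
    - [0.45,-0.5,0,0,0,0,0]
    - [0.45,-0.5,0,0,0,0,0]

```text
clock: 35.75
ee_pos: [488.2, -239.8, 209.1]
tcp_rot: [-1.997, -2.424, 0.0]
contact_force: [-0.2, -0.8, 1.0]
gripper_width: 87.8
gripper_force: 0.0
```

Run:
```python
from h import *
c=cam('wrist');im,d=arm.get_image('wrist');cv2.imwrite('pics/w5.png',im);np.savez('pics/w5.npz',K=c[0],R=c[1],t=c[2],d=d)
P,_=cloud('w5');near=np.hypot(P[...,0]-603.3,P[...,1]+308.8)
q=P[(near<45)&(P[...,2]>26)&(P[...,2]<60)];print(len(q),q.min(0),q.max(0))
k=(near<50)&(P[...,2]>16)&(P[...,2]<60);dd=P[k][:,:2]-[603.3,-308.8];r=np.hypot(*dd.T);w=(r>28);print(np.sort(np.degrees(np.arctan2(dd[w,1],dd[w,0]))).round(),r.max())
o=cv2.resize(im[:310],None,fx=1.4,fy=1.4,interpolation=cv2.INTER_CUBIC);cv2.imwrite('pics/w5z.png',o)
s,_=arm.get_image('scene');cv2.imwrite('pics/s5.png',s)
```

```text
535 [ 579.41673212 -329.20602728   26.02433834] [ 621.40798878 -285.80552457   40.52119138]
[] 27.14961942226705
```

View pics/w5z.png

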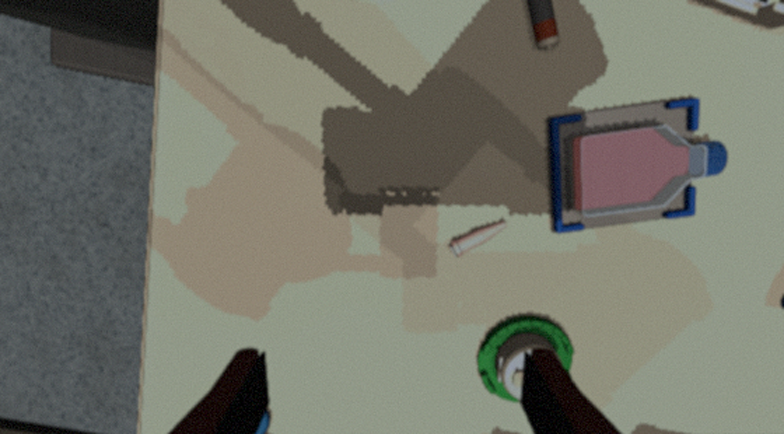

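View pics/s5.png

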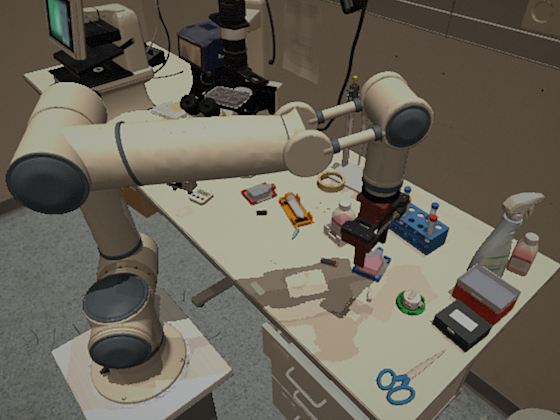

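The scene view shows the counter in the nest, but the finger hides it in the wrist view. One more look from a better spot.

Emit:
arm_command:
  motion:
    - [-0.15,0.07,0,0,0,0,0]
    - [-0.3,0.15,0,0,0,0,0]
    - [-0.4,0.21,0,0,0,0,0]
    - [-0.4,0.21,0,0,0,0,0]
    - [-0.4,0.21,0,0,0,0,0]

```text
clock: 36.35
ee_pos: [544.6, -310.2, 209.1]
tcp_rot: [-1.997, -2.423, 0.0]
contact_force: [0.4, 0.3, 1.0]
gripper_width: 88.0
gripper_force: 0.0
```

Run:
```python
from h import *
c=cam('wrist');im,d=arm.get_image('wrist');cv2.imwrite('pics/w6.png',im);np.savez('pics/w6.npz',K=c[0],R=c[1],t=c[2],d=d)
P,_=cloud('w6');near=np.hypot(P[...,0]-603.3,P[...,1]+308.8)
q=P[(near<35)&(P[...,2]>28)&(P[...,2]<60)];print(len(q),q.min(0),q.max(0),cv2.minEnclosingCircle(q[:,:2].astype(np.float32)))
k=(near<55)&(P[...,2]>16)&(P[...,2]<60);dd=P[k][:,:2]-[603.3,-308.8];r=np.hypot(*dd.T);w=(r>28);print(np.sort(np.degrees(np.arctan2(dd[w,1],dd[w,0]))).round(),r.max())
# flatness of the drum top
t=q[abs(q[:,2]-np.median(q[:,2]))<2.5];A=np.c_[t[:,:2]-t[:,:2].mean(0),np.ones(len(t))];print('plane',np.linalg.lstsq(A,t[:,2],rcond=None)[0])
u,v,_=(c[0]@(c[1]@np.array([603,-309,15])+c[2]));_=c[0]@(c[1]@np.array([603,-309,15])+c[2]);u,v=int(_[0]/_[2]),int(_[1]/_[2]);print(u,v)
x0,y0=max(0,u-90),max(0,v-70);cv2.imwrite('pics/w6z.png',cv2.resize(im[y0:y0+140,x0:x0+180],None,fx=4,fy=4,interpolation=cv2.INTER_CUBIC))
```

```text
1712 [ 580.29330597 -330.73882412   28.27520631] [ 624.84398144 -286.05453542   41.87008204] ((602.4281616210938, -308.34600830078125), 22.498144149780273)
[-89. -85. -83. -81. -81. -81. -81. -80. -80. -80. -80. -79. -79. -79.
 -78. -76.  43.] 33.75700083708057
plane [ 5.81586233e-03 -2.07155978e-03  3.42993785e+01]
340 187
```

View pics/w6z.png

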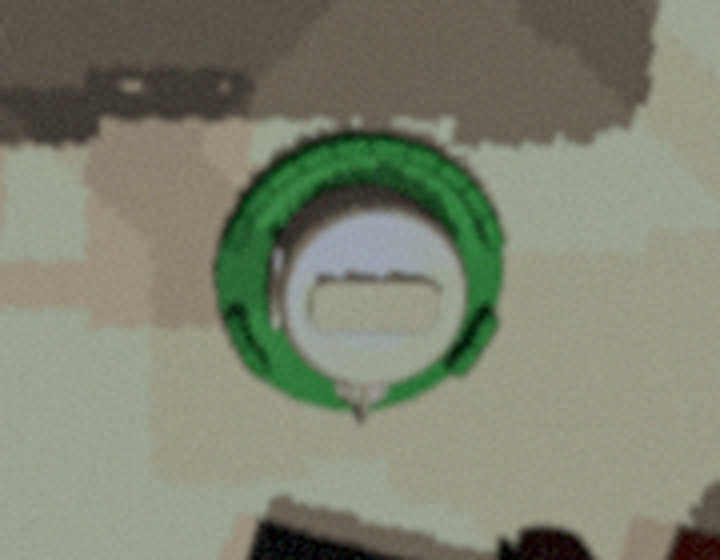

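The counter is centred in the nest at (602.4,-308.3) and level to 0.3°. Its ring points at -80°, in the middle of the gap. All five are placed and the arm is clear, so I'm handing in.

```bash
python3 -c "
from bench import arm
print(arm.finish_job())"
```

```text
the job is handed in; nothing more can be done
None
```

All five items are in their holders and the job is handed in at about 36 s of arm time; the counter took a second try after the fingers first rested on the nest's lip, so I set it on the bench and regrasped it higher.

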